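# Turn the jar lid back until it drops, then screw it down

## Robot

A 6-joint arm with a two-finger parallel gripper is mounted at the origin on a cart in front of the work surface, level with it; the furniture and walls round the work are solid. World frame = base frame: x ahead of the robot, y to its left, z up, the work surface at z = 0. Lengths are in m, angles in rad, forces in N, time in s.
With the tool pointing down it reaches from about 0.4 to 0.925 m from the base axis. Payload 3.4 kg.
Tool frame: the origin (TCP) lies midway between the tips of the shut fingers; the grasp point (between the pads) lies 19 mm behind it; z points along the fingers, y is the line along which they close (so a half turn about z gives the same grasp; the last joint's range is limited). The gripper opens to 85 mm and grips with 20 to 120 N. Pads are 22 mm wide; open, the fingers measure 114 mm over their backs; the gripper's body (76 mm by 85 mm) begins 54 mm behind the grasp point. The pads swing forward as they close: fully open they stand 13 mm farther back than shut.
Start: joints at [1.214, 0.307, 1.506, -0, 1.328, -0.073], TCP at [0.161, 0.552, 0.231] pointing down, gripper open.
Joint ranges: [-3.12, 3.12], [-1.05, 2.28], [0.14, 2.33], [-1.42, 4.57], [0.1, 2.73], [-2.68, 2.68]. Speed limits (rad/s): [2.57, 2.57, 3.14, 3.14, 3.14, 3.14].

## Interface

Orientations are given as [roll, pitch, yaw] about the fixed x, y, z axes, in that order (R = Rz(yaw) Ry(pitch) Rx(roll)).
In Python, from bench import env gives the robot as it stands.
- The arm moves only by the shell command python3 -m handwheel 'ROWS' [FORCE]. ROWS is JSON, a list that holds one entry, the list of rows, each a list of 7 numbers: the closure, from -1 (fully open) to 1 (shut), then the shift along the tool's x, y, z in units of 20 mm (1.0 is 20 mm), then the turn, a rotation vector about the tool's x, y, z in units of 4 degrees (1.0 is 4 degrees). In form: [[[hand, x, y, z, ax, ay, az], ...]]. A call has 1 to 20 rows; each row shifts and turns the commanded pose from where the row before left it, along the tool's axes as they then stand; what a row does not reach is not made up. A row lasts 1/12 s, in which the tool goes at most 41.7 mm and 7.16 degrees, less where a joint would pass 70% of its speed; a pose out of reach is approached as far as the arm can. A call with a number of a shift or a turn outside -1 to 1 is refused whole. A call with a gripper value outside its range is refused whole. The fingers move at their own pace and stop on an object; FORCE is the grip in N (left out, the last holds). Time passes only in rows, so rows that do not move let the fingers close. It gives the time, the measured TCP pose, the force, the opening and the grip force at its end, in the units of the state.
- env.state(): the state, without advancing time (a new reading comes with each control period).
- env.grab_frame(name): name is "scene" or "top"; returns a dict with "frame" (420x560x3 uint8, red, green, blue), "K" (3x3 intrinsics, pixels), "k1" (the pictures are not rectified: a ray, as slopes to the right and down, at radius r is drawn at 1 + k1 r^2 times it, then the intrinsics apply), "world_from_camera" (4x4, takes a point from camera to world coordinates). Camera axes: x right, y down, z forward; pixel columns grow to the right and rows downward; lengths in m; the calibration is good to about 2 mm. A picture is of the moment at which its call begins. There is no depth.
- env.finish_job(): hands the job in; it is judged then, once.
Trained networks look in the newest picture that a camera, given by its name, has taken for a name from the list of things; names that differ only in an ending like _2 or _b are one class to them, and where a whole thing is asked for, a point or a joint stands for the part that bears it (a point fixed in the world has none). Each returns a list of dicts, best first, with "confidence" (0 to 1); they miss things now and then, are a little off and sometimes report something else, mostly with a low value. They report only what shows in the picture. A call takes as long as a camera call. They do not tell look-alikes from the thing itself.
- env.silhouettes(camera, label): "region" (420x560 bool, what is visible of it) and "location" ([column, row] in pixels, amid what is visible of it).
The state is a dict: "time_s": time; "q": joint angles; "qd": joint speeds; "tau": joint torques, N m; "tool_pos": TCP position; "tcp_rot": TCP orientation; "wrist_force": force on the tool from outside, world axes, zero at the start; "wrist_torque": the same for the moment, N m; "opening": finger opening in m; "gripper_force": force on a finger pad.
Only numpy, scipy, OpenCV 4.12 (cv2) and the standard library are available. Lean on these libraries where they do the work, as an engineer would, in place of code of your own. Each camera call takes 0.05 s, during which the arm holds its last target. There are 200 camera calls.

## Task

One of the two screw-lid jars on the worktop was left with its lid sitting high, on top of the thread. Without taking that lid off, turn it backwards (anticlockwise from above) until it drops into the thread, then screw it down clockwise as far as it goes and let go. Leave the other jar, which is already closed, alone.

Things in the scene. Friction and masses are not known exactly. Their poses are not given: they have to be found in the camera images.
- lid: The loose steel screw lid, 66 mm across, 17 mm high, 40 to 90 g, on top of its jar. Origin: centre of its underside, z up. Four lugs inside its skirt lie along its own +x, +y, -x, -y; a small rib on its flat top points along +x. It starts high: lugs on top of the thread, origin 108 mm and top 125 mm above the worktop. It turns freely, with about 1.5 mm of sideways play.
- jar: The jar under that lid: amber glass, 72 mm across up to 76 mm high, then narrowing to a 48 mm neck, rim at 112 mm; it stands on a black non-slip mat and cannot move. Origin: centre of its underside, z up. Angle below means lid yaw minus jar yaw, modulo 90 degrees (the thread repeats four times). The lid starts at 5 to 27 degrees.
- thread (a point): On the jar's axis, where the lid's origin lies when closed (99 mm up; lid top 116 mm). Turned backwards (yaw growing) the lid stays level, can drop 7 mm from 38 degrees on, and meets a stop at 66. Then turned clockwise, the thread leads it 2 mm farther down (1 to 2 mm of play) to the end stop at 0 degrees. Turned clockwise before dropping, it is stopped at 0, still high.
- other_jar: A jar of the same kind and size whose same lid is already closed (top at 116 mm, 9 mm lower than the high lid). It is fixed and its lid does not move. Origin: centre of its underside, z up.
Mind the look-alikes: they are no part of the job. Several things have the shape of the lid; the one meant has the colours described above.

How it is judged:
On the way:
1. the lid, turned backwards, has dropped into the gaps of the thread (z of lid in the frame of jar below 0.1035 m and not (angle between the x axis of lid and the x axis of jar, either way round below 0.349066 rad or angle between the x axis of lid and the y axis of jar, either way round below 0.349066 rad)), for 0.1 s.
At the end, for the whole second after the job is handed in: The lid sits level and central on its jar, screwed down to within 1.8 mm of its lowest position and within 14 degrees of the end stop, at rest and released (z of lid in the frame of jar between 0.097 and 0.1008 m and (angle between the x axis of lid and the x axis of jar, either way round below 0.244346 rad or angle between the x axis of lid and the y axis of jar, either way round below 0.244346 rad) and angle between lid's own z axis and vertical below 0.06 rad and horizontal distance between lid and jar below 0.005 m and linear speed of lid below 0.02 m/s); the robot touches nothing.
It fails at once if the lid is lifted off its jar (20 mm or more above where it started) (z of lid in the frame of jar above 0.128 m).
It fails at once if the other jar is pushed or gripped (more than 5 N) (contact force between any of the fingers, the arm and other_jar above 5 N).
It also fails if it takes over 43 s, if anything falls off the work surface, if the arm or the gripper's body presses on something with over 40 N, if the wrist force passes 120 N, or if a joint passes its speed limit or range.

## Working session

There is one attempt and no reset: what is moved stays moved. The work goes in short steps, Python scripts to look and compute and a shell command to move; the robot and the scene stay as the last step left them, time stands still between calls to the robot, and variables do not carry over. Pictures are saved under pics/ and viewed, at most 10 in all, crops included, and the job is handed in when it is done.

```bash
mkdir -p pics
cat > h.py <<'E'
import numpy as np, cv2
from bench import env
def grab(n):
    return env.grab_frame(n)
def pix2world(f,uv,z):
    K=np.array(f["K"]);T=np.array(f["world_from_camera"])
    p=cv2.undistortPoints(np.array(uv,float).reshape(-1,1,2),K,np.array([f["k1"],0,0,0.]))[:,0]
    d=np.c_[p,np.ones(len(p))]@T[:3,:3].T
    return T[:3,3]+d*((z-T[2,3])/d[:,2])[:,None]
E
python3 - <<'E'
from h import *
s=env.state();print(s["time_s"],s["tool_pos"],s["tcp_rot"],s["opening"])
ims=[]
for n in("top","scene"):
    f=grab(n);cv2.imwrite(f"pics/{n}0.png",f["frame"][:,:,::-1])
    print(n,np.round(f["world_from_camera"],3).tolist(),np.array(f["K"])[0],f["k1"])
    for l in("lid","jar","other_jar"):
        for d in env.silhouettes(n,l):
            r=np.array(d["region"]);ys,xs=np.nonzero(r)
            print(n,l,round(d["confidence"],2),d["location"],r.sum(),xs.min(),xs.max(),ys.min(),ys.max(),np.round(pix2world(f,[d["location"]],.125)[0],3))
E
```

```text
0.0 [0.16080665 0.55135099 0.23037975] [-3.13955977e+00 -1.53370772e-04  2.85773645e+00] 0.08532210001925865
top [[-0.007, -0.998, 0.056, 0.399], [-1.0, 0.006, -0.015, 0.015], [0.015, -0.056, -0.998, 1.142], [0.0, 0.0, 0.0, 1.0]] [495.34504596   0.         278.76137532] -0.07672604447190529
top lid 0.96 [312.9, 231.1] 630 297 324 217 245 [ 0.41  -0.07   0.125]
top lid 0.94 [213.0, 247.4] 644 196 225 233 260 [0.378 0.135 0.125]
top lid 0.89 [350.5, 260.5] 648 333 362 244 272 [ 0.349 -0.147  0.125]
top lid 0.87 [200.7, 183.2] 848 185 216 164 197 [0.51  0.16  0.125]
top lid 0.64 [256.6, 240.6] 684 242 271 227 256 [0.391 0.046 0.125]
top jar 0.97 [216.6, 199.1] 403 194 226 172 204 [0.477 0.128 0.125]
top other_jar 0.71 [357.2, 166.6] 1366 333 376 148 189 [ 0.543 -0.164  0.125]
top other_jar 0.3 [215.9, 200.7] 451 192 225 170 205 [0.474 0.129 0.125]
scene [[0.564, -0.613, 0.553, -0.031], [-0.825, -0.403, 0.396, -0.357], [-0.02, -0.68, -0.733, 0.752], [0.0, 0.0, 0.0, 1.0]] [416.21009971   0.         281.34032184] -0.11070259747154983
scene lid 0.92 [235.8, 160.0] 535 222 250 149 171 [0.509 0.155 0.125]
scene lid 0.84 [245.5, 247.2] 636 231 259 233 259 [ 0.321 -0.02   0.125]
scene lid 0.77 [206.1, 229.8] 565 192 219 217 242 [0.312 0.072 0.125]
scene lid 0.71 [296.9, 263.1] 716 280 310 249 277 [ 0.344 -0.121  0.125]
scene lid 0.6 [314.2, 302.1] 827 298 330 288 319 [ 0.292 -0.189  0.125]
scene lid 0.3 [236.4, 187.7] 1082 223 257 167 207 [0.438 0.096 0.125]
scene jar 0.86 [240.0, 188.6] 1105 223 257 167 207 [0.44  0.088 0.125]
scene jar 0.5 [371.3, 230.6] 1974 347 388 198 259 [ 0.489 -0.2    0.125]
scene other_jar 0.79 [368.7, 228.7] 1873 347 388 199 258 [ 0.491 -0.194  0.125]
```

View pics/top0.png

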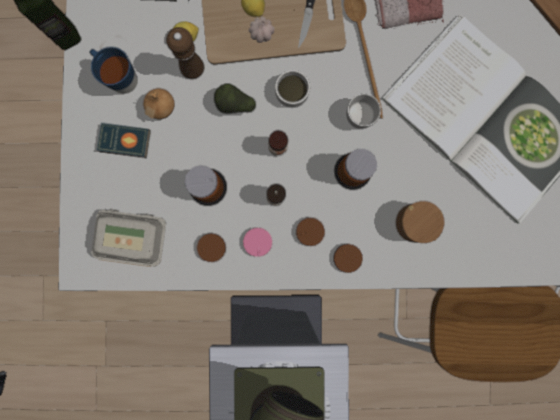

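View pics/scene0.png

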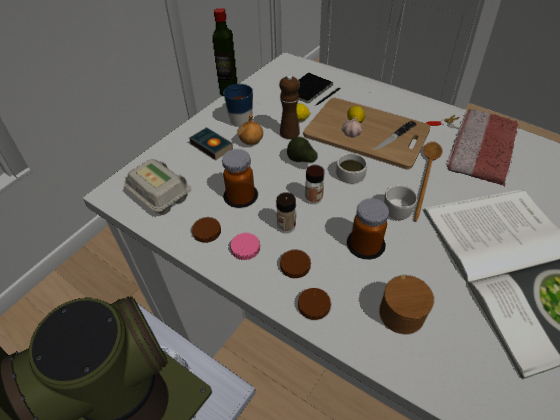

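Run:
```python
from h import *
ft=grab("top");fs=grab("scene")
def crop(f,x,y,w=60,h=60): return cv2.resize(f["frame"][y:y+h,x:x+w,::-1],None,fx=5,fy=5,interpolation=cv2.INTER_CUBIC)
m=np.vstack([np.hstack([crop(ft,175,155),crop(ft,330,140)]),np.hstack([crop(fs,210,145),crop(fs,342,195)])])
cv2.imwrite("pics/m.png",m)
```

```text
(no output)
```

View pics/m.png

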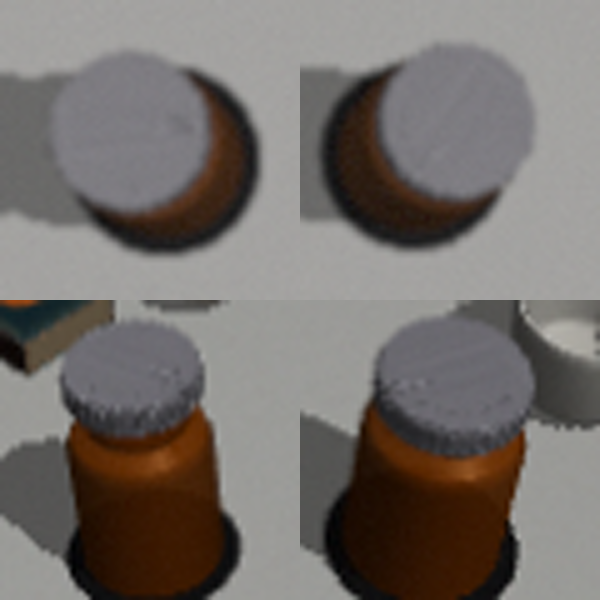

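Run:
```python
from h import *
ft=grab("top");fs=grab("scene")
for n,a,b in(("left",(200.7,180.9),(235.9,157.5)),("right",(361.1,163.7),(372.5,208.7))):
    for z in(.11,.116,.125,.13):
        p=pix2world(ft,[a],z)[0];q=pix2world(fs,[b],z)[0];print(n,z,p.round(4),q.round(4),np.round(np.linalg.norm(p-q),4))
    # lid diameters
e=pix2world(ft,[(185.2,181),(217,181)],.125);print(np.linalg.norm(e[0]-e[1]))
# lid edge fit: grey mask in the top view for the left lid
for z,uv in((.125,(200.7,180.9)),):
    p=pix2world(ft,[uv],z)[0];t=np.array([.1608,.5514]);s=env.state()
    from scipy.spatial.transform import Rotation as R
    M=R.from_euler("xyz",s["tcp_rot"]).as_matrix()
    print(M.round(3).tolist(), "delta tool units",(M.T@(np.r_[p[:2],.23]-s["tool_pos"])/.02).round(2), s["time_s"])
```

```text
left 0.11 [0.5163 0.1627 0.11  ] [0.5296 0.1723 0.11  ] 0.0164
left 0.116 [0.5157 0.1618 0.116 ] [0.5244 0.1674 0.116 ] 0.0103
left 0.125 [0.5146 0.1605 0.125 ] [0.5165 0.16   0.125 ] 0.002
left 0.13 [0.5141 0.1598 0.13  ] [0.5121 0.1558 0.13  ] 0.0044
right 0.11 [ 0.5511 -0.1745  0.11  ] [ 0.5571 -0.1722  0.11  ] 0.0064
right 0.116 [ 0.5503 -0.1734  0.116 ] [ 0.5516 -0.174   0.116 ] 0.0014
right 0.125 [ 0.5489 -0.1718  0.125 ] [ 0.5433 -0.1766  0.125 ] 0.0074
right 0.13 [ 0.5482 -0.1709  0.13  ] [ 0.5387 -0.178   0.13  ] 0.0118
0.0656879423561267
[[-0.96, 0.28, 0.0], [0.28, 0.96, -0.0], [-0.0, 0.0, -1.0]] delta tool units [-22.45 -13.84   0.07] 0.6
```

Left lid (top px 201,181; scene 236,158) and right lid (top 361,164; scene 372,209) are the grey candidates; brown and pink lids on the table are look-alikes. The left one triangulates to 125 mm and shows bare neck beneath it, so it is the high one. The right one triangulates to 116 mm, which is closed.

```bash
python3 -m handwheel '[[[-1,-0.98,-0.6,0,0,0,0],[-1,-0.98,-0.6,0,0,0,0],[-1,-0.98,-0.6,0,0,0,0],[-1,-0.98,-0.6,0,0,0,0],[-1,-0.98,-0.6,0,0,0,0],[-1,-0.98,-0.6,0,0,0,0],[-1,-0.98,-0.6,0,0,0,0],[-1,-0.98,-0.6,0,0,0,0],[-1,-0.98,-0.6,0,0,0,0],[-1,-0.98,-0.6,0,0,0,0],[-1,-0.98,-0.6,0,0,0,0],[-1,-0.98,-0.6,0,0,0,0],[-1,-0.98,-0.6,0,0,0,0],[-1,-0.98,-0.6,0,0,0,0],[-1,-0.98,-0.6,0,0,0,0],[-1,-0.98,-0.6,0,0,0,0],[-1,-0.98,-0.6,0,0,0,0],[-1,-0.98,-0.6,0,0,0,0],[-1,-0.98,-0.6,0,0,0,0],[-1,-0.98,-0.6,0,0,0,0]]]' 30
python3 -m handwheel '[[[-1,-0.95,-0.61,0,0,0,0],[-1,-0.95,-0.61,0,0,0,0],[-1,-0.95,-0.61,0,0,0,0],[-1,0,0,0,0,0,0],[-1,0,0,0,0,0,0]]]'
python3 -c "
from h import *
print(env.state())"
```

```text
time_s: 2.27
tool_pos: [0.4708, 0.2109, 0.2315]
tcp_rot: [3.141, 0.0, 2.858]
wrist_force: [-0.1, -0.0, 1.2]
opening: 0.0855
gripper_force: 0.0
time_s: 2.68
tool_pos: [0.5153, 0.16, 0.2312]
tcp_rot: [3.141, -0.0, 2.855]
wrist_force: [-0.1, -0.6, -0.2]
opening: 0.0853
gripper_force: 0.0
{'time_s': 2.6833, 'q': array([ 2.22569525e-01,  2.57567214e-01,  1.57943995e+00,  2.44580318e-04,
        1.30461979e+00, -1.06218277e+00]), 'qd': array([ 0.02912195, -0.01031501,  0.01987851,  0.01116993,  0.00773949,
        0.00417284]), 'tau': array([ -0.8858653 , -41.85863614, -25.36615312,  -0.18001058,
        -0.13607863,  -0.06060025]), 'tool_pos': array([0.51526476, 0.15997126, 0.23122208]), 'tcp_rot': array([ 3.14140326e+00, -1.44869112e-04,  2.85548430e+00]), 'wrist_force': array([-0.13773328, -0.6053436 , -0.20220512]), 'wrist_torque': array([ 0.04684766,  0.01969232, -0.01929822]), 'gripper_force': 0.0, 'opening': 0.0853090815447027}
```

```bash
python3 -m handwheel '[[[-1,0,0,0.8,0,0,0],[-1,0,0,0.8,0,0,0],[-1,0,0,0.8,0,0,0],[-1,0,0,0.8,0,0,0],[-1,0,0,0.8,0,0,0],[-1,0,0,0.6,0,0,0],[-1,0,0,0.6,0,0,0],[-1,0,0,0.6,0,0,0],[-1,0,0,0.6,0,0,0],[-1,0,0,0.5,0,0,0],[-1,0,0,0,0,0,0],[-1,0,0,0,0,0,0]]]' 30
python3 -m handwheel '[[[0.5,0,0,0,0,0,0],[0.5,0,0,0,0,0,0],[0.5,0,0,0,0,0,0],[0.5,0,0,0,0,0,0],[0.5,0,0,0,0,0,0],[0.5,0,0,0,0,0,0],[0.5,0,0,0,0,0,0],[0.5,0,0,0,0,0,0],[0.5,0,0,0,0,0,0]]]' 30
python3 - <<'E'
from h import *
print(env.state()["wrist_force"],env.state()["wrist_torque"])
f=grab("scene");g=grab("top")
c=lambda f,x,y:cv2.resize(f["frame"][y:y+100,x:x+100,::-1],None,fx=4,fy=4,interpolation=cv2.INTER_CUBIC)
cv2.imwrite("pics/g.png",np.hstack([c(f,190,115),c(g,150,130)]))
E
```

```text
time_s: 3.68
tool_pos: [0.5138, 0.1612, 0.093]
tcp_rot: [-3.141, -0.001, 2.858]
wrist_force: [0.7, 0.1, 1.0]
opening: 0.0852
gripper_force: 0.0
time_s: 4.43
tool_pos: [0.5152, 0.1611, 0.0944]
tcp_rot: [3.14, 0.001, 2.858]
wrist_force: [-1.1, 0.5, 5.6]
opening: 0.0653
gripper_force: 33.1
[-1.13896015  0.51243338  5.56407028] [0.14642939 0.17989774 0.04966271]
```

View pics/g.png

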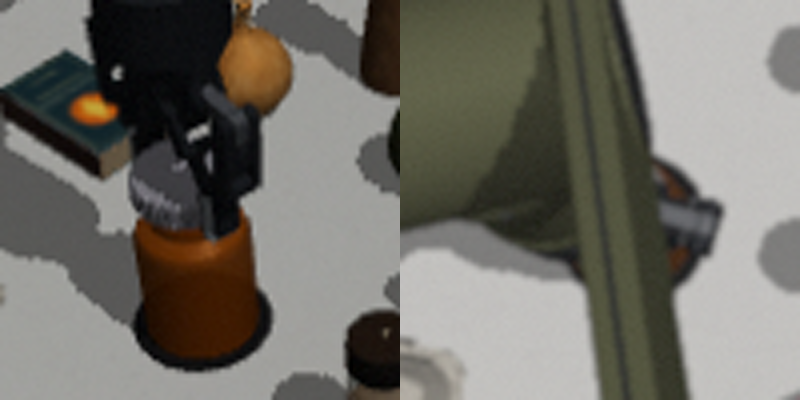

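The gripper holds the lid (crop px ~170,185) with one pad at ~215,200, and the lid is level. Next, turn it back 36°.

```bash
python3 -m handwheel '[[[0.5,0,0,0,0,0,-0.75],[0.5,0,0,0,0,0,-0.75],[0.5,0,0,0,0,0,-0.75],[0.5,0,0,0,0,0,-0.75],[0.5,0,0,0,0,0,-0.75],[0.5,0,0,0,0,0,-0.75],[0.5,0,0,0,0,0,-0.75],[0.5,0,0,0,0,0,-0.75],[0.5,0,0,0,0,0,-0.75],[0.5,0,0,0,0,0,-0.75],[0.5,0,0,0,0,0,-0.75],[0.5,0,0,0,0,0,-0.75],[0.5,0,0,0,0,0,0],[0.5,0,0,0,0,0,0]]]'
python3 -c "
from h import *
print(env.state()['wrist_torque'])"
python3 -m handwheel '[[[0.5,0,0,0.1,0,0,0],[0.5,0,0,0.1,0,0,0],[0.5,0,0,0.1,0,0,0],[0.5,0,0,0,0,0,0],[0.5,0,0,0,0,0,0]]]'
python3 -c "
from h import *
print(env.state()['wrist_torque'])"
```

```text
time_s: 5.7
tool_pos: [0.5147, 0.1607, 0.0933]
tcp_rot: [-3.142, 0.0, -2.799]
wrist_force: [-0.1, -0.2, -0.4]
opening: 0.0651
gripper_force: 33.3
[ 0.00054973  0.04643415 -0.01761309]
time_s: 6.12
tool_pos: [0.5146, 0.1607, 0.0874]
tcp_rot: [-3.142, 0.0, -2.797]
wrist_force: [-1.1, -0.1, 2.4]
opening: 0.0651
gripper_force: 33.5
[0.00130342 0.11195503 0.03544068]
```

```bash
python3 -m handwheel '[[[0.5,0,0,0.05,0,0,0],[0.5,0,0,0.05,0,0,0],[0.5,0,0,0,0,0,0],[0.5,0,0,0,0,0,0]]]'
python3 - <<'E'
from h import *
print(env.state()["wrist_torque"])
f=grab("scene")
c=lambda f,x,y:cv2.resize(f["frame"][y:y+100,x:x+100,::-1],None,fx=5,fy=5,interpolation=cv2.INTER_CUBIC)
cv2.imwrite("pics/g2.png",c(f,190,115))
E
```

```text
time_s: 6.45
tool_pos: [0.5147, 0.1607, 0.0872]
tcp_rot: [-3.141, 0.001, -2.797]
wrist_force: [-5.3, -0.8, 17.7]
opening: 0.0652
gripper_force: 34.6
[-0.11163546  0.69631258 -0.01721618]
```

View pics/g2.png

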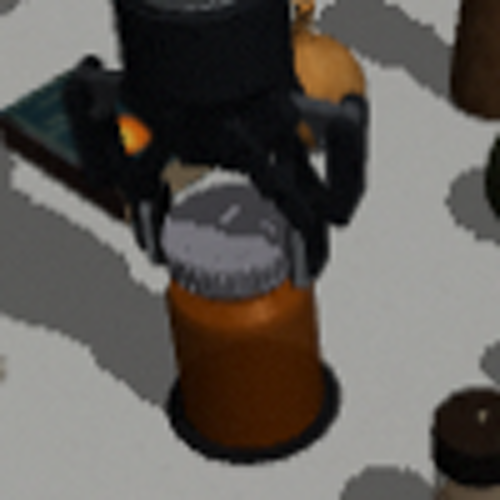

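The lid (crop px ~225,240) now sits close to the shoulder with hardly any neck showing, so it has dropped. Next, screw it clockwise.

```bash
python3 -m handwheel '[[[0.5,0,0,-0.04,0,0,0],[0.5,0,0,0,0,0,0.7],[0.5,0,0,0,0,0,0.7],[0.5,0,0,0.01,0,0,0.7],[0.5,0,0,0.01,0,0,0.7],[0.5,0,0,0.01,0,0,0.7],[0.5,0,0,0.01,0,0,0.7],[0.5,0,0,0.01,0,0,0.7],[0.5,0,0,0.01,0,0,0.7],[0.5,0,0,0.01,0,0,0.7],[0.5,0,0,0.01,0,0,0.7],[0.5,0,0,0.01,0,0,0.7],[0.5,0,0,0.01,0,0,0.7],[0.5,0,0,0,0,0,0],[0.5,0,0,0,0,0,0]]]'
python3 -c "
from h import *
print(env.state()['wrist_torque'])"
```

```text
time_s: 7.75
tool_pos: [0.517, 0.1605, 0.0866]
tcp_rot: [3.14, 0.005, 2.899]
wrist_force: [-0.6, -3.5, 16.0]
opening: 0.0649
gripper_force: 34.6
[-0.5554623   0.18252563 -0.176155  ]
```

```bash
for i in 1; do python3 -m handwheel '[[[0.5,0,0,0,0,0,0.5],[0.5,0,0,0,0,0,0.5],[0.5,0,0,0,0,0,0.5],[0.5,0,0,0,0,0,0]]]'
python3 -c "
from h import *
print(env.state()['wrist_torque'])"
python3 -m handwheel '[[[0.5,0,0,0,0,0,0.5],[0.5,0,0,0,0,0,0.5],[0.5,0,0,0,0,0,0.5],[0.5,0,0,0,0,0,0]]]'
python3 -c "
from h import *
print(env.state()['wrist_torque'])"; done
```

```text
time_s: 8.08
tool_pos: [0.517, 0.1606, 0.0863]
tcp_rot: [3.14, 0.005, 2.794]
wrist_force: [-0.8, -2.5, 13.4]
opening: 0.0654
gripper_force: 34.4
[-0.47429255  0.11088772 -0.10889005]
time_s: 8.42
tool_pos: [0.5169, 0.1605, 0.086]
tcp_rot: [3.14, 0.005, 2.689]
wrist_force: [-0.1, -2.3, 11.7]
opening: 0.0655
gripper_force: 34.2
[-0.46942237  0.09656917 -0.0045788 ]
```

```bash
python3 -m handwheel '[[[0.5,0,0,0.02,0,0,0.5],[0.5,0,0,0,0,0,0.5],[0.5,0,0,0,0,0,0.5],[0.5,0,0,0,0,0,0]]]'
python3 -c "
from h import *
print(env.state()['wrist_torque'],env.state()['q'][5])"
python3 -m handwheel '[[[0.5,0,0,0.02,0,0,0.5],[0.5,0,0,0,0,0,0.5],[0.5,0,0,0,0,0,0.5],[0.5,0,0,0,0,0,0]]]'
python3 -c "
from h import *
print(env.state()['wrist_torque'],env.state()['q'][5])"
```

```text
time_s: 8.75
tool_pos: [0.516, 0.1609, 0.0856]
tcp_rot: [3.139, 0.003, 2.584]
wrist_force: [-2.8, -0.8, 13.1]
opening: 0.0656
gripper_force: 34.4
[-0.18012311  0.29785542 -0.02334226] -0.7887390534686997
time_s: 9.08
tool_pos: [0.5168, 0.1606, 0.0853]
tcp_rot: [3.139, 0.005, 2.483]
wrist_force: [-0.8, -1.9, 11.6]
opening: 0.0649
gripper_force: 34.2
[-0.47931304  0.07016787  1.03405939] -0.6862451628135647
```

```bash
python3 -m handwheel '[[[0.5,0,0,0,0,0,0.5],[0.5,0,0,0,0,0,0.5],[0.5,0,0,0,0,0,0],[0.5,0,0,0,0,0,0]]]'
python3 -c "
from h import *
print(env.state()['wrist_torque'],env.state()['q'][5])"
```

```text
time_s: 9.42
tool_pos: [0.5168, 0.1605, 0.085]
tcp_rot: [3.139, 0.004, 2.414]
wrist_force: [0.0, -2.8, 10.1]
opening: 0.0652
gripper_force: 33.9
[-0.40449725 -0.01479537  1.02895235] -0.6175966486872392
```

Torque is saturated at 1.03 N m and the tool is 1.9+ mm lower, so the lid is at its end stop and the pads are slipping. Release and retreat.

```bash
python3 -m handwheel '[[[-1,0,0,0,0,0,0],[-1,0,0,0,0,0,0],[-1,0,0,0,0,0,0],[-1,0,0,0,0,0,0],[-1,0,0,0,0,0,0],[-1,0,0,0,0,0,0],[-1,0,0,0,0,0,0],[-1,0,0,0,0,0,0]]]'
python3 -m handwheel '[[[-1,0,0,-0.3,0,0,0],[-1,0,0,-0.6,0,0,0],[-1,0,0,-0.8,0,0,0],[-1,0,0,-0.8,0,0,0],[-1,0,0,-0.8,0,0,0],[-1,0,0,-0.8,0,0,0],[-1,0,0,-0.8,0,0,0],[-1,0,0,-0.8,0,0,0],[-1,0.5,0.5,-0.8,0,0,0],[-1,0.8,0.5,0,0,0,0],[-1,0.9,0.5,0,0,0,0],[-1,0.9,0.5,0,0,0,0],[-1,0.9,0.5,0,0,0,0],[-1,0.9,0.5,0,0,0,0],[-1,0.9,0.5,0,0,0,0],[-1,0.9,0.5,0,0,0,0],[-1,0.9,0.5,0,0,0,0],[-1,0.9,0.5,0,0,0,0],[-1,0,0,0,0,0,0],[-1,0,0,0,0,0,0]]]'
python3 - <<'E'
from h import *
ft=grab("top");fs=grab("scene")
c=lambda f,x,y:cv2.resize(f["frame"][y:y+80,x:x+80,::-1],None,fx=5,fy=5,interpolation=cv2.INTER_CUBIC)
cv2.imwrite("pics/e.png",np.hstack([c(ft,165,145),c(fs,200,140)]))
E
```

```text
time_s: 10.08
tool_pos: [0.5146, 0.1607, 0.0832]
tcp_rot: [-3.141, -0.0, 2.411]
wrist_force: [0.5, 0.1, 0.1]
opening: 0.0853
gripper_force: 0.0
time_s: 11.75
tool_pos: [0.4543, 0.3494, 0.2136]
tcp_rot: [3.142, 0.0, 2.413]
wrist_force: [-0.8, -0.4, -0.1]
opening: 0.0857
gripper_force: 0.0
```

View pics/e.png

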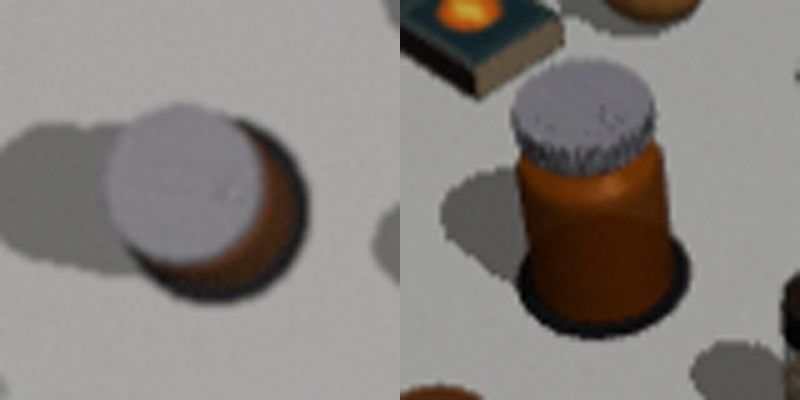

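Run:
```python
from h import *
f=grab("scene");T=np.linalg.inv(np.array(f["world_from_camera"]))
for z in(.116,.118,.125):
    print(z,cv2.projectPoints(np.array([[.5147,.1607,z]]),cv2.Rodrigues(T[:3,:3])[0],T[:3,3],np.array(f["K"]),np.array([f["k1"],0,0,0.]))[0].ravel())
# vertical shift of the lid edge: match the old crop's upper edge column against now
o=cv2.imread("pics/scene0.png",0).astype(float);n=cv2.cvtColor(f["frame"],cv2.COLOR_RGB2GRAY).astype(float)
ys=np.arange(-2,8.1,.1);A=o[146:173,226:247]
def sh(d): return cv2.warpAffine(n,np.float32([[1,0,0],[0,1,-d]]),(560,420))[146:173,226:247]
e=[np.corrcoef(A.ravel(),sh(d).ravel())[0,1] for d in ys];i=int(np.argmax(e));print(ys[i],e[i])
```

```text
0.116 [235.54685473 160.75279082]
0.118 [235.46314367 160.10301969]
0.125 [235.1684222  157.81399089]
1.6000000000000032 0.8993805143658352
```

Run:
```python
from h import *
f=grab("scene")
o=cv2.cvtColor(cv2.imread("pics/scene0.png")[:,:,::-1].copy(),cv2.COLOR_RGB2LAB).astype(float)
ns=np.mean([cv2.cvtColor(grab("scene")["frame"],cv2.COLOR_RGB2LAB).astype(float) for _ in range(3)],0)
for nm,im in(("old",o),("new",ns)):
    p=im[:,231:242]
    L=p[144:182,:,0].mean(1);b=p[144:182,:,2].mean(1)
    print(nm,"L",L.round(0).astype(int).tolist());print("b",b.round(0).astype(int).tolist())
```

```text
old L [118, 126, 141, 149, 142, 126, 116, 117, 117, 117, 116, 116, 117, 117, 117, 116, 116, 117, 116, 115, 115, 117, 107, 88, 72, 65, 64, 62, 49, 39, 37, 55, 71, 74, 74, 70, 58, 48]
b [130, 131, 131, 131, 131, 128, 125, 125, 124, 125, 124, 124, 125, 124, 124, 125, 125, 125, 125, 125, 125, 125, 125, 126, 126, 126, 126, 129, 141, 150, 149, 155, 162, 163, 163, 162, 158, 153]
new L [120, 128, 142, 151, 149, 156, 162, 154, 133, 119, 118, 118, 118, 117, 117, 117, 118, 117, 117, 117, 117, 117, 116, 117, 117, 102, 79, 71, 68, 63, 55, 60, 72, 75, 74, 70, 59, 48]
b [130, 131, 131, 131, 131, 130, 130, 129, 126, 125, 124, 124, 124, 124, 124, 125, 124, 124, 124, 125, 125, 125, 125, 125, 125, 125, 125, 126, 126, 126, 133, 150, 162, 163, 163, 163, 159, 154]
```

Skirt and rim edges moved 2.5–3.0 px, about 8.2 mm down (need at least 7.2), and the tool height agrees (8.3 mm). A gentle press with shut fingers will confirm it and seat the lid.

```bash
python3 -m handwheel '[[[1,-0.85,-0.5,0,0,0,0],[1,-0.85,-0.5,0,0,0,0],[1,-0.85,-0.5,0,0,0,0],[1,-0.85,-0.5,0,0,0,0],[1,-0.85,-0.5,0,0,0,0],[1,-0.85,-0.5,0,0,0,0],[1,-0.85,-0.5,0,0,0,0],[1,-0.85,-0.5,0,0,0,0],[1,-0.85,-0.5,0,0,0,0],[1,-0.85,-0.5,0,0,0,0],[1,0,0,0,0,0,0],[1,0,0,0.7,0,0,0],[1,0,0,0.7,0,0,0],[1,0,0,0.7,0,0,0],[1,0,0,0.7,0,0,0],[1,0,0,0.7,0,0,0],[1,0,0,0.6,0,0,0],[1,0,0,0.2,0,0,0],[1,0,0,0,0,0,0],[1,0,0,0,0,0,0]]]' 20
python3 -m handwheel '[[[1,0,0,0.1,0,0,0],[1,0,0,0.1,0,0,0],[1,0,0,0.1,0,0,0],[1,0,0,0.1,0,0,0],[1,0,0,0.1,0,0,0],[1,0,0,0,0,0,0],[1,0,0,0,0,0,0]]]'
```

```text
time_s: 13.77
tool_pos: [0.5147, 0.1609, 0.1275]
tcp_rot: [3.142, -0.0, 2.411]
wrist_force: [0.0, -1.0, 0.7]
opening: -0.0002
gripper_force: 0.0
time_s: 14.35
tool_pos: [0.5145, 0.1607, 0.1171]
tcp_rot: [-3.141, -0.0, 2.411]
wrist_force: [-0.4, -0.3, -0.6]
opening: -0.0002
gripper_force: 0.0
```

```bash
python3 -m handwheel '[[[1,0,0,0.05,0,0,0],[1,0,0,0.05,0,0,0],[1,0,0,0,0,0,0],[1,0,0,0,0,0,0]]]'
```

```text
time_s: 14.68
tool_pos: [0.5149, 0.1608, 0.1163]
tcp_rot: [3.141, 0.001, 2.411]
wrist_force: [-2.1, -0.5, 7.0]
opening: -0.0
gripper_force: 3.4
```

Contact is at 0.116 m, exactly the closed height. Retreat and hand in.

```bash
python3 -m handwheel '[[[1,0,0,-0.4,0,0,0],[1,0,0,-0.8,0,0,0],[1,0,0,-0.8,0,0,0],[1,0,0,-0.8,0,0,0],[1,0,0,-0.8,0,0,0],[1,0,0,0,0,0,0],[1,0,0,0,0,0,0],[1,0,0,0,0,0,0]]]'
python3 -c "
from h import *
print(env.finish_job())"
```

```text
time_s: 15.35
tool_pos: [0.5141, 0.1606, 0.1868]
tcp_rot: [-3.141, -0.0, 2.411]
wrist_force: [-0.6, -0.4, -0.6]
opening: -0.0
gripper_force: 0.0
the job is handed in; nothing more can be done
None
```

The left jar's lid was turned back until it dropped, then screwed down to its end stop (top measured at 116 mm) and released; the other jar was not touched, and the job was handed in at about 15 s, though no verdict was returned.

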